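# Open the food-waste caddy and feed in two old lemons

## Robot

A 7-joint arm with a two-finger parallel gripper is mounted at the origin on a cart in front of the work surface, level with it; the furniture and walls round the work are solid. World frame = base frame: x ahead of the robot, y to its left, z up, the work surface at z = 0. Lengths are in m, angles in rad, forces in N, time in s.
With the tool pointing down it reaches from about 0.425 to 0.875 m from the base axis. Payload 4.7 kg.
Tool frame: the origin (TCP) lies midway between the tips of the shut fingers; the grasp point (between the pads) lies 19 mm behind it; z points along the fingers, y is the line along which they close (so a half turn about z gives the same grasp; the last joint's range is limited). The gripper opens to 85 mm and grips with 20 to 120 N. Pads are 22 mm wide; open, the fingers measure 114 mm over their backs; the gripper's body (76 mm by 85 mm) begins 54 mm behind the grasp point. The pads swing forward as they close: fully open they stand 13 mm farther back than shut.
Start: joints at [1.216, 0.321, -0.07, 1.45, 0.023, 1.371, -0.057], TCP at [0.234, -0.606, 0.231] pointing down, gripper open.
Joint ranges: [-2.86, 2.86], [-0.3, 2.09], [-1.38, 1.24], [0.06, 2.45], [-1.56, 4.7], [0.09, 2.05], [-2.69, 2.69]. Speed limits (rad/s): [2.57, 2.57, 3.14, 3.14, 3.14, 3.14, 3.14].

## Interface

Orientations are given as a unit quaternion [x, y, z, w].
In Python, from station import bot gives the robot as it stands.
- The arm moves only by the tool move_arm, never from a script. Its argument "series" is one flat list of numbers, 5 for each row, row after row: the shift along the world's x, y, z in mm, then the turn about the world's z in degrees, then the opening, from 0 (shut) to 1 (fully open). A call has 1 to 12 rows; each row is the pose to reach, as a shift and turn from the pose commanded when the call began; what a row does not reach only later rows make up. A row lasts 1/8 s, in which the tool goes at most 62.5 mm and 10.7 degrees, less where a joint would pass 70% of its speed; a pose out of reach is approached as far as the arm can. A call with a gripper value outside its range is refused whole. The fingers move at their own pace and stop on an object; "newtons" is the grip in N (left out, the last holds). Time passes only in rows, so rows that repeat a pose let the fingers close. It gives the time, the measured TCP pose, the force, the opening and the grip force at its end, in the units of the state.
- bot.read_state(): the state, without advancing time (a new reading comes with each control period).
- bot.snapshot(name): name is "scene" or "top"; returns a dict with "color" (420x560x3 uint8, red, green, blue), "range_z" (420x560 float32, m along the optical axis (not along the pixel's ray), 0 where there is no reading), "fov_y" (degrees; the focal length in pixels is half the picture's height over the tangent of half this angle, whatever the lens; pixels are square), "cx", "cy" (the principal point, pixels), "extrinsics" (4x4, takes a point from camera to world coordinates). Camera axes: x right, y up, looking along -z (the intrinsics and any distortion apply to the point x, -y, -z); pixel columns grow to the right and rows downward; lengths in m; the calibration is good to about 2 mm. A picture is of the moment at which its call begins.
- bot.job_done(): hands the job in; it is judged then, once.
The state is a dict: "clock": time; "joint_pos": joint angles; "dq": joint speeds; "effort": joint torques, N m; "eef_pos": TCP position; "ee_rot": TCP orientation; "ft_force": force on the tool from outside, world axes, zero at the start; "torque": the same for the moment, N m; "opening": opening from 0.0 (shut) to 1.0 (fully open); "grasp_force": force on a finger pad.
Only numpy, scipy, OpenCV 4.12 (cv2) and the standard library are available. Lean on these libraries where they do the work, as an engineer would, in place of code of your own. Each camera call takes 0.05 s, during which the arm holds its last target. There are 200 camera calls.

## Task

Both lemons are past their best: swing the lid of the food-waste caddy right back until it meets its stop, then put the lemons in through the neck one after the other, so that each drops fully inside. Leave the lid standing open against its stop, as more scraps will follow, and leave the garlic, onion, timer and blue-grey mug where they are.

Things in the scene. Friction and masses are not known exactly. Their poses are not given: they have to be found in the camera images.
- caddy: Food-waste caddy: grey bin with a wooden lid, 140 mm (x) by 130 mm (y), 140 mm high, fixed to the worktop. Origin: centre of its underside; x points from its front (tongue) to its rear (hinge), z up. Hollow below a 12 mm thick top deck; inner floor at z = 7 mm. In the middle of the deck is a rectangular neck, 100 mm (x) by 78 mm (y), its upper edge bevelled 4 mm.
- caddy_mouth (a point): Centre of the neck, level with the top of the deck, 140 mm above the worktop. Axes as the caddy's.
- caddy_hinge (a point): Point on the lid's hinge axis, in the middle of its length: 74 mm behind the caddy's centre (+x) and 143 mm up. The axis runs along the caddy's y.
- caddy_lid (a joint): Lid angle in rad: 0 shut and level, 1.571 upright, 1.90 at the stop, leaning back; starts shut or slightly ajar. The hinge is stiff (0.22 N m friction): the lid stays where it is left, and takes 2 to 3 N at the tongue to move. The lid reaches 145 mm from the hinge axis, is 134 mm wide and 9 mm thick.
- caddy_tongue (a point): Grip point on the steel tongue that sticks out flat from the middle of the lid's front edge: 44 mm wide (y), 8 mm thick, 38 mm long. The point is on its centre line, 23 mm out from the lid's edge, 168 mm from the hinge axis and, lid shut, 3 mm above it. Its sides can be pinched from above across the 44 mm and turn between the pads as the lid swings. Axes turn with the lid.
- lemon_1: The larger lemon, 78 mm long (its x), 55 mm wide, 56 mm high, 0.11 kg or so, lying on its side. Origin: centre of its underside as it starts; z up at the start.
- lemon_1_mid (a point): Middle of the larger lemon, 28 mm above its underside.
- lemon_2: The smaller lemon, 67 mm long (its x), 54 mm wide and high, 0.09 kg or so, lying on its side. Origin: centre of its underside as it starts; z up at the start.
- lemon_2_mid (a point): Middle of the smaller lemon, 27 mm above its underside.
- garlic_1: Bystander: head of garlic, 50 mm wide, 51 mm high. Origin: centre of its underside.
- onion_1: Bystander: brown onion, 88 mm wide, 94 mm high. Origin: centre of its underside.
- timer: Bystander: round kitchen timer, 66 mm wide, 56 mm high. Origin: centre of its underside.
- mug_2: Bystander: blue-grey mug, 81 mm by 110 mm with the handle, 94 mm high. Origin: centre of its underside.
Mind the look-alikes: they are no part of the job. Leave any pink look-alike of the lemon_2 alone. Leave any pink look-alike of the lemon_1 alone.

How it is judged:
By the outcome, as a careful person would: the job done as asked, in the order asked, and still so for the second after the job is handed in, with the robot touching nothing.
It also fails if it takes over 72 s, if anything falls off the work surface, if the arm or the gripper's body presses on something with over 40 N, if the wrist force passes 120 N, or if a joint passes its speed limit or range.

## Working session

There is one attempt and no reset: what is moved stays moved. The work goes in short steps, Python scripts to look and compute and a tool call to move; the robot and the scene stay as the last step left them, time stands still between calls to the robot, and variables do not carry over. Pictures are saved under pics/ and viewed, at most 10 in all, crops included, and the job is handed in when it is done.

Besides the shell and the picture viewer there is one more tool, called as name(argument=value, ...), one argument or row to a line, values as JSON. move_arm: Moves the arm, as the interface text tells. Its arguments: {"type":"object","properties":{"series":{"type":"array"},"newtons":{"type":"number"}},"required":["series"]}

```bash
mkdir -p pics
cat > h.py <<'E'
import numpy as np, cv2
from station import bot
def snap(n):
    s=bot.snapshot(n); d=s["range_z"]; H,W=d.shape
    f=H/2/np.tan(np.radians(s["fov_y"])/2)
    v,u=np.mgrid[:H,:W]
    P=np.stack([(u-s["cx"])/f*d,-(v-s["cy"])/f*d,-d,np.ones_like(d)],-1)@np.array(s["extrinsics"]).T
    P=P[...,:3]; P[d==0]=np.nan
    return s,P
def save(s,name): cv2.imwrite("pics/"+name,cv2.cvtColor(s["color"],cv2.COLOR_RGB2BGR))
E
python3 - <<'E'
from h import *
print({k:(np.round(v,3).tolist() if not isinstance(v,str) else v) for k,v in bot.read_state().items()})
for n in("scene","top"):
    s,P=snap(n); save(s,n+"0.png"); print([k for k in s], s["fov_y"],s["cx"],s["cy"],np.round(s["extrinsics"],3).tolist())
    np.save(n+"0.npy",P)
E
```

```text
{'clock': 0.0, 'joint_pos': [1.216, 0.322, -0.07, 1.452, 0.023, 1.371, -0.057], 'dq': [-0.001, -0.002, 0.001, -0.001, 0.001, -0.001, 0.0], 'effort': [-0.0, -49.359, -0.382, -31.434, 0.013, 0.011, 0.0], 'eef_pos': [0.234, -0.606, 0.23], 'ee_rot': [0.983, 0.183, -0.0, -0.001], 'ft_force': [-0.258, -0.049, -0.647], 'torque': [0.023, -0.034, -0.033], 'grasp_force': 0.0, 'opening': 1.003}
['color', 'range_z', 'fov_y', 'cx', 'cy', 'extrinsics'] 48.24680636872606 282.48116948450536 212.53966498273687 [[-0.844, 0.407, -0.35, -0.053], [-0.537, -0.647, 0.542, 0.893], [-0.006, 0.645, 0.764, 1.363], [0.0, 0.0, 0.0, 1.0]]
['color', 'range_z', 'fov_y', 'cx', 'cy', 'extrinsics'] 51.11509933043029 279.17616044234495 211.3527741972328 [[-0.016, 0.983, -0.181, 0.328], [-1.0, -0.012, 0.019, 0.018], [0.016, 0.181, 0.983, 1.265], [0.0, 0.0, 0.0, 1.0]]
```

View pics/scene0.png

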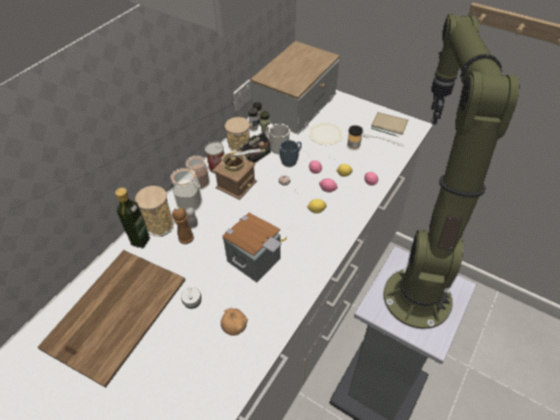

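View pics/top0.png

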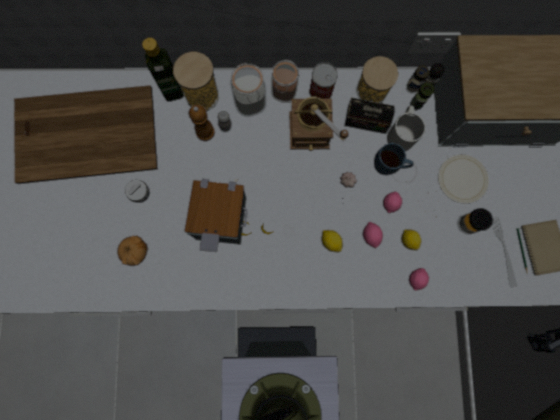

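The scene view shows the lid shut with its tongue toward the robot. In the top view the caddy is at (215,212), the tongue at (210,242), and the yellow lemons at (333,240) and (412,239). The pink look-alikes are at (373,234), (393,202) and (419,279).

Run:
```python
from h import *
for n,rois in (("top",{"Lnear":(315,222,352,260),"Lfar":(395,222,428,258)}),("scene",{"Lnear":(300,192,334,218),"Lfar":(332,160,358,180)})):
    im=cv2.imread(f"pics/{n}0.png"); P=np.load(n+"0.npy"); hsv=cv2.cvtColor(im,cv2.COLOR_BGR2HSV)
    for k,(a,b,c,d) in rois.items():
        m=np.zeros(im.shape[:2],bool); m[b:d,a:c]=True
        m&=(hsv[...,0]>18)&(hsv[...,0]<36)&(hsv[...,1]>120)&(P[...,2]>0.008)
        q=P[m]; xy=q[:,:2].astype(np.float32)
        r=cv2.minAreaRect(xy); print(n,k,m.sum(),"rect c",np.round(r[0],3),np.round(r[1],3),round(r[2],1),"zmax",q[:,2].max().round(3),"xy at top",np.round(q[q[:,2]>q[:,2].max()-.006].mean(0),3))
        C=np.cov(xy.T); w,V=np.linalg.eigh(C); print("  axis",np.degrees(np.arctan2(V[1,1],V[0,1])).round(1), np.sqrt(w))
# caddy
for n in("top","scene"):
    P=np.load(n+"0.npy"); 
    z=P[...,2]; R=(P[...,0]>.38)&(P[...,0]<.75)&(P[...,1]>.0)&(P[...,1]<.4)
    m=R&(z>.135)&(z<.2); m=cv2.morphologyEx(m.astype(np.uint8),cv2.MORPH_OPEN,np.ones((2,2)))>0
    nb,l,st,_=cv2.connectedComponentsWithStats(m.astype(np.uint8)); i=1+st[1:,4].argmax(); m=l==i
    q=P[m]; r=cv2.minAreaRect(q[:,:2].astype(np.float32)); print(n,"lid",st[i],r,q[:,2].min(),q[:,2].max())
    A=np.c_[q[:,:2],np.ones(len(q))]; print("plane",np.linalg.lstsq(A,q[:,2],rcond=None)[0])
    np.save(n+"lid.npy",m)
    v,u=np.nonzero(m)
P=np.load("top0.npy")
for v in range(172,262,4): print(v,[tuple((P[v,u]*1000).round().astype(int)) for u in (200,210,220,232)])
print("table",[(P[v,u]*1000).round() for v,u in((260,250),(280,350),(200,300),(240,180))])
s=cv2.imread("pics/top0.png")[165:265,160:290]; cv2.imwrite("pics/c0.png",cv2.resize(s,None,fx=6,fy=6,interpolation=cv2.INTER_CUBIC))
```

```text
top Lnear 327 rect c [ 0.467 -0.151] [0.056 0.054] 84.2 zmax 0.061 xy at top [ 0.469 -0.153  0.056]
  axis -139.1 [0.01205042 0.01682812]
top Lfar 286 rect c [ 0.469 -0.375] [0.048 0.052] 80.1 zmax 0.058 xy at top [ 0.47  -0.377  0.054]
  axis -152.0 [0.01144696 0.01462141]
scene Lnear 152 rect c [ 0.463 -0.144] [0.051 0.048] 74.3 zmax 0.059 xy at top [ 0.465 -0.147  0.055]
  axis -144.9 [0.00949825 0.01520654]
scene Lfar 106 rect c [ 0.465 -0.367] [0.052 0.036] 19.7 zmax 0.057 xy at top [ 0.468 -0.369  0.054]
  axis -149.2 [0.00858161 0.01314332]
top lid [ 186  180   59   73 3145] ((0.5404268503189087, 0.16149435937404633), (0.1316211223602295, 0.2167169451713562), 82.54423522949219) nan nan
 ** On entry to DLASCL parameter number  4 had an illegal value
 ** On entry to DLASCL parameter number  4 had an illegal valueTraceback (most recent call last):
  File "<stdin>", line 17, in <module>
    x, resids, rank, s = _umath_linalg.lstsq(a, b, rcond,
                         ~~~~~~~~~~~~~~~~~~~^^^^^^^^^^^^^
                                             signature=signature)
                                             ^^^^^^^^^^^^^^^^^^^^
    raise LinAlgError("SVD did not converge in Linear Least Squares")
numpy.linalg.LinAlgError: SVD did not converge in Linear Least Squares
```

Run:
```python
from h import *
for n in("top","scene"):
    P=np.load(n+"0.npy"); m=np.load("toplid.npy") if n=="top" else None
    z=P[...,2]; R=(P[...,0]>.38)&(P[...,0]<.75)&(P[...,1]>.0)&(P[...,1]<.4)
    m=R&(z>.135)&(z<.2)
    nb,l,st,_=cv2.connectedComponentsWithStats(m.astype(np.uint8)); i=1+st[1:,4].argmax(); m=l==i
    q=P[m]; r=cv2.minAreaRect(q[:,:2].astype(np.float32)); print(n,"lid",st[i],r,q[:,2].min(),q[:,2].max())
    A=np.c_[q[:,:2],np.ones(len(q))]; print("plane",np.linalg.lstsq(A,q[:,2],rcond=None)[0])
    im=cv2.imread(f"pics/{n}0.png"); hsv=cv2.cvtColor(im,cv2.COLOR_BGR2HSV)
    w=m&(hsv[...,1]>90); q=P[w]; r=cv2.minAreaRect(q[:,:2].astype(np.float32)); print("wood",w.sum(),r); print(cv2.boxPoints(r))
    A=np.c_[q[:,:2],np.ones(len(q))]; print("plane",np.linalg.lstsq(A,q[:,2],rcond=None)[0])
    t=m&(hsv[...,1]<70)&(P[...,0]<.53); q=P[t]; r=cv2.minAreaRect(q[:,:2].astype(np.float32)); print("steel front",t.sum(),r,q.mean(0)); print(cv2.boxPoints(r))
    t=m&(hsv[...,1]<70)&(P[...,0]>.58); q=P[t]; print("hinge bits",t.sum(),q.mean(0))
P=np.load("top0.npy")
print("table",[(P[v,u]*1000).round() for v,u in((260,250),(280,350),(200,300),(240,180))])
s=cv2.imread("pics/top0.png")[165:265,160:290]; cv2.imwrite("pics/c0.png",cv2.resize(s,None,fx=6,fy=6,interpolation=cv2.INTER_CUBIC))
```

```text
Traceback (most recent call last):
FileNotFoundError: [Errno 2] No such file or directory: 'toplid.npy'
```

Run:
```python
from h import *
for n in("top","scene"):
    P=np.load(n+"0.npy")
    z=P[...,2]; R=(P[...,0]>.38)&(P[...,0]<.75)&(P[...,1]>.0)&(P[...,1]<.4)
    m=R&(z>.135)&(z<.2)
    nb,l,st,_=cv2.connectedComponentsWithStats(m.astype(np.uint8)); i=1+st[1:,4].argmax(); m=l==i
    q=P[m]; r=cv2.minAreaRect(q[:,:2].astype(np.float32)); print(n,"lid",st[i],r,q[:,2].min(),q[:,2].max())
    im=cv2.imread(f"pics/{n}0.png"); hsv=cv2.cvtColor(im,cv2.COLOR_BGR2HSV)
    w=m&(hsv[...,1]>90); q=P[w]; r=cv2.minAreaRect(q[:,:2].astype(np.float32)); print("wood",w.sum(),r); print(cv2.boxPoints(r))
    A=np.c_[q[:,:2],np.ones(len(q))]; print("plane",np.linalg.lstsq(A,q[:,2],rcond=None)[0])
    for nm,t in (("steel front",m&(hsv[...,1]<70)&(P[...,0]<.53)),("hinge",m&(hsv[...,1]<70)&(P[...,0]>.58))):
        q=P[t]
        if len(q): r=cv2.minAreaRect(q[:,:2].astype(np.float32)); print(nm,t.sum(),r,q.mean(0)); print(cv2.boxPoints(r))
P=np.load("top0.npy")
print("table",[(P[v,u]*1000).round() for v,u in((260,250),(280,350),(200,300),(240,180))])
s=cv2.imread("pics/top0.png")[165:265,160:290]; cv2.imwrite("pics/c0.png",cv2.resize(s,None,fx=6,fy=6,interpolation=cv2.INTER_CUBIC))
```

```text
top lid [ 185  179   59   73 3145] ((0.5250017642974854, 0.16484209895133972), (0.1341640055179596, 0.18904729187488556), 83.54100036621094) 0.1351703253236154 0.17953520957535263
wood 2562 ((0.5418627262115479, 0.16240106523036957), (0.13327917456626892, 0.13762833178043365), 83.01897430419922)
[[0.46545932 0.10461924]
 [0.6020673  0.08789179]
 [0.6182661  0.2201829 ]
 [0.48165816 0.23691034]]
plane [-0.13819951  0.01830193  0.23291018]
steel front 387 ((0.46576759219169617, 0.18313252925872803), (0.13790829479694366, 0.06916218996047974), 65.30523681640625) [0.45701967 0.17326332 0.16802274]
[[0.40554112 0.13493192]
 [0.4683782  0.10603705]
 [0.52599406 0.23133314]
 [0.463157   0.260228  ]]
hinge 157 ((0.6054100394248962, 0.1579129993915558), (0.03698397055268288, 0.13476558029651642), 1.0604435205459595) [0.60556849 0.15634517 0.15279348]
[[0.58567417 0.22494201]
 [0.58816826 0.09019952]
 [0.6251459  0.09088399]
 [0.6226518  0.22562648]]
scene lid [ 222  212   60   48 1659] ((0.5244419574737549, 0.1672665774822235), (0.13784916698932648, 0.18926501274108887), 83.25934600830078) 0.
[... 226 characters left out ...]
 ]
 [0.47843742 0.24005933]]
plane [-0.140438    0.01997633  0.23243602]
steel front 317 ((0.4785721004009247, 0.1706032156944275), (0.13712529838085175, 0.09762916713953018), 88.00437927246094) [0.46894562 0.18319554 0.15828146]
[[0.42739958 0.10378204]
 [0.5249695  0.10038228]
 [0.5297446  0.2374244 ]
 [0.43217468 0.24082416]]
hinge 96 ((0.6030734777450562, 0.15872478485107422), (0.13817079365253448, 0.040298789739608765), 89.9104995727539) [0.60363824 0.16247735 0.15044904]
[[0.5828162  0.08967094]
 [0.6231149  0.089608  ]
 [0.6233308  0.22777863]
 [0.5830321  0.22784157]]
table [array([420.,  80.,  -2.]), array([ 359., -204.,    1.]), array([594., -67.,  -1.]), array([480., 282.,  -1.])]
```

View pics/c0.png

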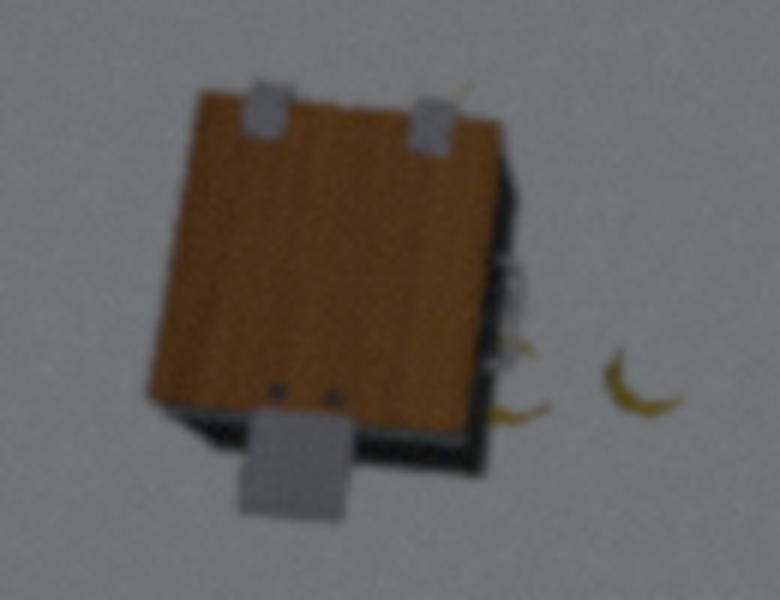

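The crop shows the lid ajar, about 0.14 rad by the plane fit. The tongue centre is at about (297,467) in the crop, which is (209.5,243) in the top image. The hinge straps are at the top edge. The caddy yaw is about -6.7°, the hinge is near (0.616, 0.156), and the tongue grip point is near (0.45, 0.176, 0.169). Next I move above the tongue.

move_arm(
  series=[40, 51, 10, -5, 1, 80, 102, 20, -10, 1, 120, 153, 30, -15, 1, 160, 204, 30, -20, 1, 200, 255, 30, -25, 1, 240, 306, 30, -28, 1, 240, 356, 30, -28, 1, 240, 406, 30, -28, 1, 240, 456, 30, -28, 1, 240, 506, 30, -28, 1, 240, 556, 30, -28, 1, 240, 606, 30, -28, 1],
  newtons=30,
)

```text
clock: 1.6
eef_pos: [0.4738, 0.0013, 0.2611]
ee_rot: [0.998, -0.06, -0.0, 0.0]
ft_force: [1.1, 0.6, 0.8]
opening: 0.999
grasp_force: 0.0
```

Run:
```python
from h import *
P=np.load("top0.npy")
for c in ((297,467),(245,462),(350,467),(292,515),(300,415)): print(c,P[round(165+c[1]/6),round(160+c[0]/6)].round(4))
s=bot.read_state(); print(s["clock"],np.round(s["joint_pos"],2),np.round(s["eef_pos"],3),np.round(s["ee_rot"],3))
```

```text
(297, 467) [0.4506 0.1712 0.173 ]
(245, 462) [0.4532 0.1934 0.1747]
(350, 467) [0.4507 0.1518 0.1695]
(292, 515) [0.4309 0.1737 0.1716]
(300, 415) [0.4736 0.172  0.17  ]
1.6 [ 0.52 -0.06 -0.55  1.81 -0.03  1.38 -1.72] [0.474 0.001 0.261] [ 0.998 -0.06  -0.     0.   ]
```

move_arm(
  series=[-7, 45, 0, 0, 1, -14, 90, 0, 0, 1, -21, 135, 0, 0, 1, -27, 173, 0, 0, 1, -27, 173, -30, 0, 1, -27, 173, -65, 0, 1, -27, 173, -90, 0, 1, -27, 173, -110, 0, 1, -27, 173, -110, 0, 1],
)

```text
clock: 2.72
eef_pos: [0.4458, 0.1722, 0.1498]
ee_rot: [0.998, -0.06, -0.002, 0.0]
ft_force: [-1.2, 0.6, 0.4]
opening: 1.001
grasp_force: 0.0
```

move_arm(
  series=[0, 0, 0, 0, 0.6, 0, 0, 0, 0, 0.4, 0, 0, 0, 0, 0.4, 0, 0, 0, 0, 0.4, 0, 0, 0, 0, 0.4],
  newtons=30,
)

```text
clock: 3.35
eef_pos: [0.448, 0.1743, 0.1521]
ee_rot: [0.998, -0.06, 0.001, -0.001]
ft_force: [1.0, 5.7, -0.1]
opening: 0.507
grasp_force: 35.5
```

Run:
```python
from h import *
s,P=snap("top"); save(s,"t1.png")
a=cv2.resize(s["color"][165:285,150:290],None,fx=3.3,fy=3.3)
s,P=snap("scene"); b=cv2.resize(s["color"][170:290,200:310],None,fx=3.3,fy=3.3)
cv2.imwrite("pics/t1c.png",cv2.cvtColor(np.hstack([a,b]),cv2.COLOR_RGB2BGR))
```

```text
(no output)
```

View pics/t1c.png

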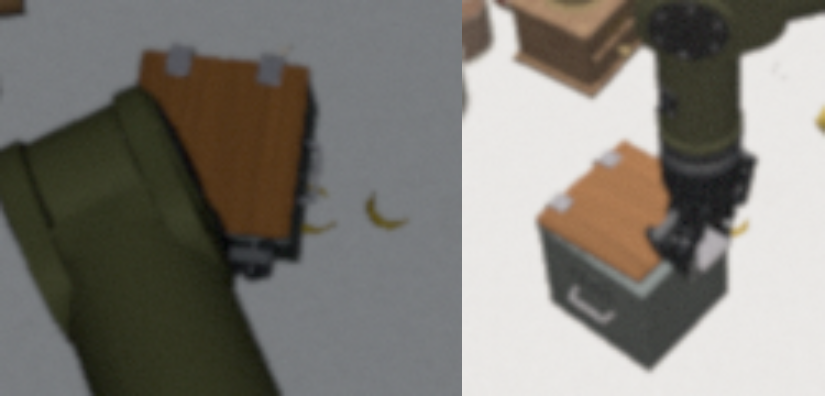

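The tongue is pinched at 43 mm, and both views show the gripper on it. Next I swing the lid along the hinge arc.

move_arm(
  series=[3, 1, 13, 0, 0.4, 6, 1, 26, 0, 0.4, 16, 0, 50, 0, 0.4, 29, -2, 72, 0, 0.4, 45, -4, 91, 0, 0.4, 64, -6, 108, 0, 0.4, 85, -8, 122, 0, 0.4, 108, -11, 133, 0, 0.4, 108, -11, 133, 0, 0.4],
)

```text
clock: 4.58
eef_pos: [0.5558, 0.1618, 0.2846]
ee_rot: [0.998, -0.06, -0.001, -0.001]
ft_force: [0.1, 1.6, -0.4]
opening: 0.508
grasp_force: 37.1
```

move_arm(
  series=[12, -1, 4, 0, 0.4, 24, -3, 7, 0, 0.4, 37, -4, 9, 0, 0.4, 49, -6, 10, 0, 0.4, 62, -7, 10, 0, 0.4, 74, -9, 10, 0, 0.4, 87, -10, 8, 0, 0.4, 99, -12, 5, 0, 0.4, 107, -13, 3, 0, 0.4, 115, -13, 0, 0, 0.4, 118, -13, -1, 0, 0.4, 118, -13, -1, 0, 0.4],
)

```text
clock: 6.08
eef_pos: [0.6754, 0.1479, 0.2841]
ee_rot: [0.998, -0.061, 0.002, 0.0]
ft_force: [2.6, 2.2, 4.8]
opening: 0.504
grasp_force: 34.3
```

move_arm(
  series=[4, 0, -2, 0, 0.4, 6, 0, -3, 0, 0.4, 6, 0, -3, 0, 0.4],
)

```text
clock: 6.45
eef_pos: [0.6814, 0.1472, 0.2818]
ee_rot: [0.998, -0.061, 0.002, 0.0]
ft_force: [1.3, 1.1, 6.7]
opening: 0.506
grasp_force: 34.1
```

move_arm(
  series=[4, 0, -2, 0, 0.4, 8, -1, -4, 0, 0.4, 8, -1, -4, 0, 0.4],
)

```text
clock: 6.82
eef_pos: [0.6844, 0.1469, 0.2802]
ee_rot: [0.998, -0.06, -0.002, 0.002]
ft_force: [-15.1, -2.2, 19.7]
opening: 0.505
grasp_force: 34.5
```

Run:
```python
from h import *
s,P=snap("scene"); b=cv2.resize(s["color"][160:300,190:320],None,fx=4,fy=4)
z=P[...,2]; hsv=cv2.cvtColor(s["color"],cv2.COLOR_RGB2HSV)
m=(P[...,0]>.6)&(P[...,0]<.72)&(P[...,1]>.06)&(P[...,1]<.25)&(z>.17)&(hsv[...,1]>90)&(z<.285)&(hsv[...,0]<15)
q=P[m]; print(len(q)); xi=q@np.array([.993,-.117,0]); A=np.c_[q[:,2],np.ones(len(q))]
c=np.linalg.lstsq(A,xi,rcond=None)[0]; print(c, 1.571+np.arctan(c[0]))
cv2.imwrite("pics/t2c.png",cv2.cvtColor(b,cv2.COLOR_RGB2BGR))
```

```text
1023
[0.34478109 0.5417323 ] 1.9030179142288914
```

View pics/t2c.png

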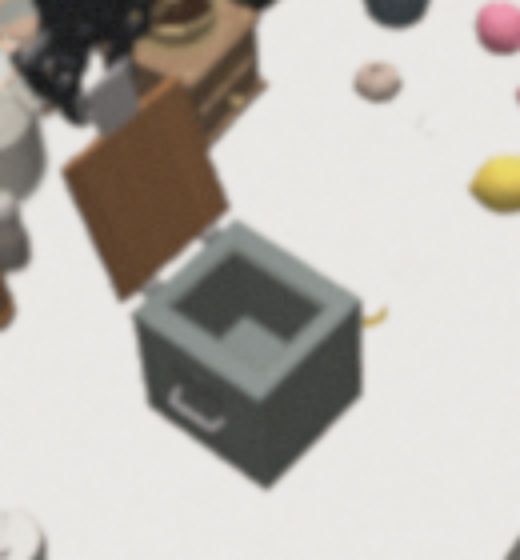

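The lid is at its stop: the reaction force is 15 N and the plane fit gives 1.903 rad. I release it and lift clear.

move_arm(
  series=[0, 0, 0, 0, 0.8, 0, 0, 0, 0, 1, 0, 0, 0, 0, 1, 0, 0, 10, 0, 1, 0, 0, 40, 0, 1, 0, 0, 70, 0, 1, -40, -40, 80, 5, 1, -80, -80, 80, 10, 1, -110, -130, 80, 15, 1, -140, -180, 70, 20, 1, -170, -230, 60, 25, 1, -200, -280, 30, 30, 1],
)

```text
clock: 8.38
eef_pos: [0.4886, -0.1318, 0.3095]
ee_rot: [0.979, 0.202, 0.002, 0.002]
ft_force: [0.1, -0.3, 0.5]
opening: 1.002
grasp_force: 0.0
```

Run:
```python
from h import *
s,P=snap("top"); save(s,"t3.png"); st=bot.read_state(); print(np.round(st["eef_pos"],3),np.round(st["joint_pos"],2))
z=P[...,2]
m=(P[...,0]>.4)&(P[...,0]<.75)&(P[...,1]>.05)&(P[...,1]<.3)
deck=m&(abs(z-.14)<.012)
nb,l,stt,_=cv2.connectedComponentsWithStats(deck.astype(np.uint8)); i=1+stt[1:,4].argmax(); d=(l==i).astype(np.uint8)
cs,h=cv2.findContours(d,cv2.RETR_CCOMP,cv2.CHAIN_APPROX_NONE)
for c,hh in zip(cs,h[0]):
    if len(c)>40: pts=np.array([P[y,x,:2] for x,y in c[:,0]],np.float32); print("hole" if hh[3]>=0 else "outer",cv2.minAreaRect(pts))
q=P[m&(z>.16)&(z<.3)]; xi=q@np.array([.993,-.117,0]); A=np.c_[q[:,2],np.ones(len(q))]; c=np.linalg.lstsq(A,xi,rcond=None)[0]; print("lid",1.571+np.arctan(c[0]))
im=cv2.cvtColor(s["color"],cv2.COLOR_RGB2BGR); hsv=cv2.cvtColor(im,cv2.COLOR_BGR2HSV)
for n,(a,b,c,dd) in {"L1":(315,222,352,260),"L2":(395,222,428,258)}.items():
    k=np.zeros(z.shape,bool); k[b:dd,a:c]=1; k&=(hsv[...,0]>18)&(hsv[...,0]<36)&(hsv[...,1]>100)
    v,u=np.nonzero(k); e=cv2.fitEllipse(cv2.convexHull(np.c_[u,v].astype(np.int32))); print(n,e,P[round(e[0][1]),round(e[0][0])])
cv2.imwrite("pics/l1.png",cv2.resize(im[180:290,170:440],None,fx=2.9,fy=2.9,interpolation=cv2.INTER_CUBIC))
```

```text
[ 0.482 -0.14   0.304] [ 0.84  0.01 -0.62  1.67  0.01  1.47 -0.94]
outer ((0.5451698303222656, 0.16259315609931946), (0.13072353601455688, 0.14831885695457458), 83.33637237548828)
hole ((0.540219247341156, 0.16298946738243103), (0.08318105340003967, 0.10430846363306046), 83.44039154052734)
lid 1.9072742819298225
L1 ((339.46844482421875, 240.84446716308594), (32.78631591796875, 42.534584045410156), 157.5308074951172) [ 0.39281608 -0.07049386  0.69108555]
L2 ((404.56280517578125, 240.6398468017578), (29.804462432861328, 35.638954162597656), 3.9818954467773438) [ 0.46354128 -0.35722482  0.04122485]
```

View pics/l1.png

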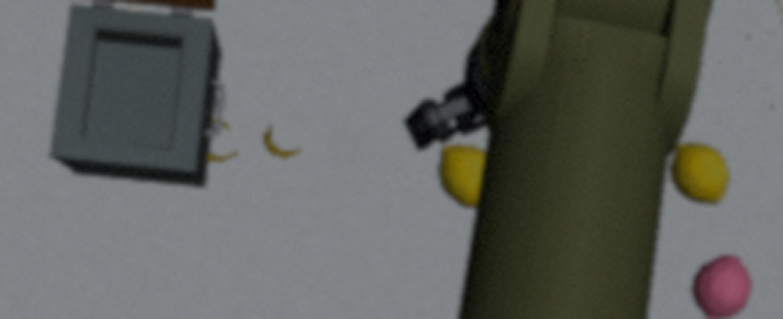

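The view shows the neck fully open, with its hole centre at about (0.540, 0.163), and the lid at 1.907 rad. Lemon 1 is partly hidden by the arm, so I fit both lemons' outlines in the first, unobstructed pictures.

Run:
```python
from h import *
for cam,rois in (("top",{"L1":(312,220,355,262),"L2":(393,220,430,260)}),("scene",{"L1":(300,192,334,218),"L2":(332,160,358,180)})):
    s,_=snap(cam); T=np.array(s["extrinsics"]); H=420; f=H/2/np.tan(np.radians(s["fov_y"])/2)
    im=cv2.imread(f"pics/{cam}0.png"); hsv=cv2.cvtColor(im,cv2.COLOR_BGR2HSV)
    def ray(u,v,z):
        d=T[:3,:3]@np.array([(u-s["cx"])/f,-(v-s["cy"])/f,-1]); o=T[:3,3]; return (o+d*(z-o[2])/d[2])[:2]
    for n,(a,b,c,d) in rois.items():
        k=np.zeros(im.shape[:2],np.uint8); k[b:d,a:c]=1
        k&=((hsv[...,0]>15)&(hsv[...,0]<40)&(hsv[...,1]>100)).astype(np.uint8)
        v,u=np.nonzero(k); z=.028 if n=="L1" else .027
        Q=np.array([ray(x,y,z) for x,y in zip(u,v)]); C=np.cov(Q.T); w,V=np.linalg.eigh(C)
        print(cam,n,len(u),Q.mean(0).round(4),"axis",(np.degrees(np.arctan2(V[1,1],V[0,1]))%180).round(1),"LxW",(4*np.sqrt(w)).round(4))
```

```text
top L1 346 [ 0.4699 -0.1526] axis 36.6 LxW [0.0514 0.0698]
top L2 297 [ 0.4703 -0.3794] axis 33.4 LxW [0.0516 0.0604]
scene L1 165 [ 0.4696 -0.1515] axis 63.2 LxW [0.0593 0.0673]
scene L2 119 [ 0.4704 -0.3787] axis 106.8 LxW [0.0538 0.066 ]
```

move_arm(
  series=[-17, -20, -50, 8, 1, -17, -20, -100, 15, 1, -17, -20, -150, 15, 1, -17, -20, -200, 15, 1, -17, -20, -200, 15, 1, -17, -20, -200, 15, 1],
)

```text
clock: 9.28
eef_pos: [0.4738, -0.1495, 0.11]
ee_rot: [0.945, 0.327, 0.001, 0.001]
ft_force: [0.1, 0.2, 0.5]
opening: 1.0
grasp_force: 0.0
```

move_arm(
  series=[-4, -2.5, -30, 0, 1, -4, -2.5, -60, 0, 1, -4, -2.5, -85, 0, 1, -4, -2.5, -104, 0, 1, -4, -2.5, -104, 0, 1, -4, -2.5, -104, 0, 0.5, -4, -2.5, -104, 0, 0.5, -4, -2.5, -104, 0, 0.5, -4, -2.5, -104, 0, 0.5],
  newtons=25,
)

```text
clock: 10.4
eef_pos: [0.4688, -0.1529, 0.0053]
ee_rot: [0.945, 0.327, 0.001, 0.001]
ft_force: [-2.0, 0.9, 5.3]
opening: 0.619
grasp_force: 25.2
```

move_arm(
  series=[0, 0, 30, 0, 0.5, 0, 0, 80, 0, 0.5, 0, 0, 135, -5, 0.5, 0, 0, 190, -10, 0.5, 10, 45, 225, -15, 0.5, 20, 90, 225, -20, 0.5, 30, 135, 225, -25, 0.5, 42, 180, 225, -30, 0.5, 52, 225, 225, -35, 0.5, 62, 270, 225, -40, 0.5, 72, 317, 225, -45, 0.5, 72, 317, 225, -45, 0.5],
)

```text
clock: 11.9
eef_pos: [0.5387, 0.17, 0.2293]
ee_rot: [0.998, -0.056, -0.0, -0.002]
ft_force: [-0.2, -0.5, -0.9]
opening: 0.621
grasp_force: 26.9
```

move_arm(
  series=[0, 0, -20, 0, 0.5, 0, 0, -40, 0, 0.5, 0, 0, -40, 0, 0.5],
)

```text
clock: 12.28
eef_pos: [0.5382, 0.1623, 0.1859]
ee_rot: [0.998, -0.061, -0.002, 0.001]
ft_force: [-0.4, -1.4, -0.9]
opening: 0.618
grasp_force: 26.9
```

Run:
```python
from h import *
s,P=snap("scene"); hsv=cv2.cvtColor(s["color"],cv2.COLOR_RGB2HSV)
k=(hsv[...,0]>15)&(hsv[...,0]<40)&(hsv[...,1]>100)&(P[...,2]>.12)&(P[...,0]>.45)&(P[...,0]<.65)&(P[...,1]>.08)
q=P[k]; print(len(q),q.mean(0).round(3),q.min(0).round(3),q.max(0).round(3))
e=(q[:,:2]-[.541,.1645])@np.array([[.993,.117],[-.117,.993]]); print("caddy-frame",e.min(0).round(3),e.max(0).round(3))
cv2.imwrite("pics/m1.png",cv2.cvtColor(cv2.resize(s["color"][170:300,200:320],None,fx=4.5,fy=4.5),cv2.COLOR_RGB2BGR))
```

```text
206 [0.523 0.171 0.225] [0.502 0.135 0.194] [0.557 0.198 0.277]
caddy-frame [-0.039 -0.029] [0.014 0.033]
```

View pics/m1.png

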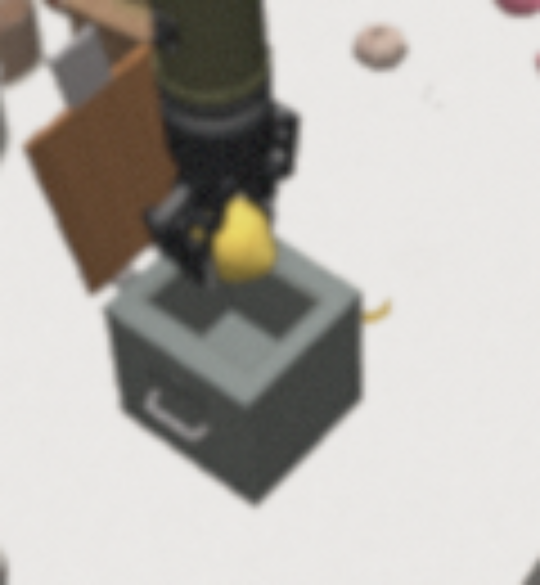

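The view shows lemon 1 held over the neck, pitched with its tip up and forward. It still fits within the opening. I lower until the tips are just above the deck, then release.

move_arm(
  series=[3, 2, -15, 0, 0.5, 3, 2, -30, 0, 0.5, 3, 2, -41, 0, 0.5, 3, 2, -41, 0, 0.5, 3, 2, -41, 0, 0.5],
)

```text
clock: 12.95
eef_pos: [0.5429, 0.1667, 0.148]
ee_rot: [0.998, -0.06, 0.0, -0.0]
ft_force: [0.2, 0.2, -1.1]
opening: 0.623
grasp_force: 26.9
```

move_arm(
  series=[0, 0, 0, 0, 1, 0, 0, 0, 0, 1, 0, 0, 0, 0, 1, 0, 0, 0, 0, 1, 0, 0, 30, 0, 1, 0, 0, 70, 0, 1, 0, -30, 90, 5, 1, 0, -80, 90, 10, 1, -10, -130, 90, 15, 1, -20, -180, 90, 20, 1, -30, -230, 90, 25, 1, -40, -280, 90, 30, 1],
)

```text
clock: 14.45
eef_pos: [0.5022, -0.1151, 0.238]
ee_rot: [0.979, 0.202, 0.0, 0.0]
ft_force: [-0.1, 0.3, 0.5]
opening: 1.0
grasp_force: 0.0
```

Run:
```python
from h import *
st=bot.read_state(); print(np.round(st["eef_pos"],3),np.round(st["joint_pos"],2))
s,P=snap("top"); s2,P2=snap("scene")
for s_,P_ in((s,P),(s2,P2)):
    hsv=cv2.cvtColor(s_["color"],cv2.COLOR_RGB2HSV)
    k=(hsv[...,0]>15)&(hsv[...,0]<40)&(hsv[...,1]>90)&(P_[...,0]>.45)&(P_[...,0]<.65)&(P_[...,1]>.08)&(P_[...,1]<.25)
    q=P_[k]; print(len(q),q.mean(0).round(3),q[:,2].max())
a=cv2.resize(s["color"][165:265,170:290],(400,333)); b=cv2.resize(s2["color"][170:290,200:320],(333,333))
cv2.imwrite("pics/m2.png",cv2.cvtColor(np.hstack([a,b]),cv2.COLOR_RGB2BGR))
```

```text
[ 0.502 -0.115  0.238] [ 0.89  0.07 -0.74  1.75  0.05  1.34 -1.03]
487 [0.612 0.146 0.155] 0.27653416499250305
209 [0.563 0.131 0.051] 0.0665405652003288
```

View pics/m2.png

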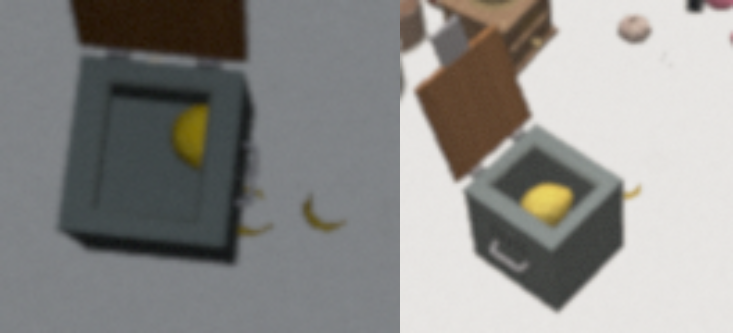

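Lemon 1 lies fully inside and the lid is still back. Next is lemon 2.

move_arm(
  series=[-6, -50, 0, 4, 1, -12, -100, 0, 9, 1, -18, -150, -20, 9, 1, -24, -200, -60, 9, 1, -32, -245, -100, 9, 1, -32, -264, -130, 9, 1, -32, -264, -135, 9, 1, -32, -264, -135, 9, 1, -32, -264, -135, 9, 1],
)

```text
clock: 15.68
eef_pos: [0.4724, -0.3764, 0.1047]
ee_rot: [0.961, 0.278, 0.001, 0.001]
ft_force: [0.3, 1.2, 0.4]
opening: 0.998
grasp_force: 0.0
```

Run:
```python
from h import *
s=bot.read_state(); print(np.round(s["eef_pos"],4),np.round(s["ee_rot"],3),np.round(s["joint_pos"],2))
```

```text
[ 0.4724 -0.3764  0.1047] [0.961 0.278 0.001 0.001] [ 1.08  0.37 -0.55  1.71  0.21  1.13 -0.53]
```

move_arm(
  series=[-2, -2.5, -30, 0, 1, -2, -2.5, -60, 0, 1, -2, -2.5, -85, 0, 1, -2, -2.5, -100, 0, 1, -2, -2.5, -100, 0, 1, -2, -2.5, -100, 0, 0.5, -2, -2.5, -100, 0, 0.5, -2, -2.5, -100, 0, 0.5, -2, -2.5, -100, 0, 0.5],
  newtons=25,
)

```text
clock: 16.8
eef_pos: [0.4695, -0.3805, 0.0044]
ee_rot: [0.961, 0.277, 0.0, 0.001]
ft_force: [-1.9, 1.1, 5.2]
opening: 0.605
grasp_force: 25.6
```

move_arm(
  series=[0, 0, 30, 0, 0.5, 0, 0, 80, 0, 0.5, 0, 0, 135, 0, 0.5, 0, 0, 190, -5, 0.5, 5, 45, 225, -10, 0.5, 10, 95, 225, -15, 0.5, 15, 145, 225, -20, 0.5, 20, 195, 225, -25, 0.5, 25, 245, 225, -30, 0.5, 30, 295, 225, -35, 0.5, 35, 345, 225, -39, 0.5, 45, 395, 225, -39, 0.5],
)

```text
clock: 18.3
eef_pos: [0.5136, 0.0165, 0.2282]
ee_rot: [0.998, -0.06, 0.001, 0.001]
ft_force: [1.0, 0.6, -1.2]
opening: 0.605
grasp_force: 26.5
```

move_arm(
  series=[9, 50, 0, 0, 0.5, 18, 100, 0, 0, 0.5, 26, 148, 0, 0, 0.5, 26, 148, -20, 0, 0.5, 26, 148, -40, 0, 0.5, 26, 148, -40, 0, 0.5, 26, 148, -40, 0, 0.5],
)

```text
clock: 19.18
eef_pos: [0.54, 0.1617, 0.1879]
ee_rot: [0.998, -0.061, 0.0, 0.0]
ft_force: [0.5, 0.5, -0.8]
opening: 0.607
grasp_force: 26.6
```

Run:
```python
from h import *
s=bot.read_state(); print(np.round(s["eef_pos"],4),s["opening"])
s,P=snap("scene"); hsv=cv2.cvtColor(s["color"],cv2.COLOR_RGB2HSV)
k=(hsv[...,0]>18)&(hsv[...,0]<36)&(hsv[...,1]>120)&(P[...,2]>.15)&(P[...,2]<.25)&(P[...,0]>.45)&(P[...,0]<.65)&(P[...,1]>.08)&(P[...,1]<.25)
q=P[k]; e=(q[:,:2]-[.541,.1645])@np.array([[.993,.117],[-.117,.993]]); print(len(q),"caddy-frame",e.min(0).round(3),e.max(0).round(3),np.percentile(q[:,2],[2,50,98]).round(3))
```

```text
[0.54   0.1617 0.1879] 0.6074161596076224
148 caddy-frame [-0.032 -0.031] [0.007 0.025] [0.207 0.224 0.239]
```

The lemon's extents lie well within the neck's ±50 by ±39 mm, so I lower and release.

move_arm(
  series=[1, 3, -15, 0, 0.5, 1, 3, -30, 0, 0.5, 1, 3, -42, 0, 0.5, 1, 3, -42, 0, 0.5, 1, 3, -42, 0, 0.5],
)

```text
clock: 19.85
eef_pos: [0.5408, 0.1662, 0.1459]
ee_rot: [0.998, -0.06, 0.0, -0.0]
ft_force: [-0.2, 0.5, -0.7]
opening: 0.607
grasp_force: 26.6
```

move_arm(
  series=[0, 0, 0, 0, 1, 0, 0, 0, 0, 1, 0, 0, 0, 0, 1, 0, 0, 0, 0, 1, 0, 0, 30, 0, 1, 0, 0, 70, 0, 1, 0, -30, 90, 5, 1, 0, -80, 90, 10, 1, -10, -130, 90, 15, 1, -20, -180, 90, 20, 1, -30, -230, 90, 25, 1, -40, -280, 90, 30, 1],
)

```text
clock: 21.35
eef_pos: [0.5002, -0.1156, 0.236]
ee_rot: [0.979, 0.202, 0.0, 0.0]
ft_force: [1.3, -0.6, -0.3]
opening: 0.997
grasp_force: 0.0
```

Run:
```python
from h import *
s,P=snap("top"); s2,P2=snap("scene")
hsv=cv2.cvtColor(s2["color"],cv2.COLOR_RGB2HSV)
k=(hsv[...,0]>18)&(hsv[...,0]<36)&(hsv[...,1]>110)&(P2[...,0]>.45)&(P2[...,0]<.63)&(P2[...,1]>.08)&(P2[...,1]<.25)
print("lemon z max",P2[k][:,2].max())
m=(P[...,0]>.4)&(P[...,0]<.75)&(P[...,1]>.05)&(P[...,1]<.3)&(P[...,2]>.17)&(P[...,2]<.3)
q=P[m]; xi=q@np.array([.993,-.117,0]); c=np.linalg.lstsq(np.c_[q[:,2],np.ones(len(q))],xi,rcond=None)[0]; print("lid",1.571+np.arctan(c[0]))
a=cv2.resize(s["color"][165:265,170:290],(400,333)); b=cv2.resize(s2["color"][120:340,170:390],(400,400))[:333]
cv2.imwrite("pics/m3.png",cv2.cvtColor(np.hstack([a,b]),cv2.COLOR_RGB2BGR))
```

```text
lemon z max 0.06766271772072097
lid 1.9080091683200169
```

View pics/m3.png

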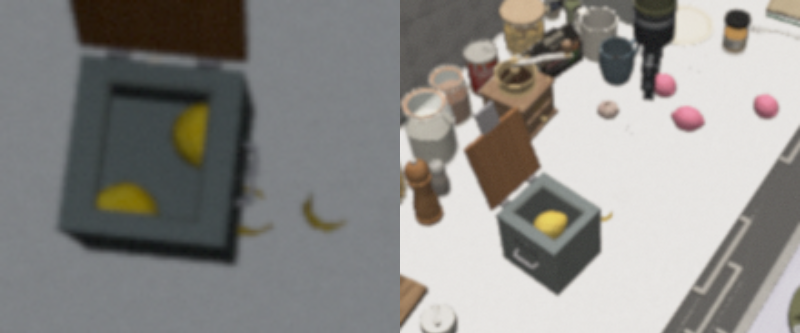

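Both lemons are inside the caddy, the lid stands at its stop, and the pink look-alikes and bystanders in view are untouched. I let the arm settle and hand in.

move_arm(
  series=[0, 0, 0, 0, 1, 0, 0, 0, 0, 1, 0, 0, 0, 0, 1, 0, 0, 0, 0, 1],
)

```text
clock: 21.95
eef_pos: [0.5009, -0.1131, 0.2358]
ee_rot: [0.98, 0.201, 0.0, 0.0]
ft_force: [0.3, -0.2, 0.2]
opening: 1.0
grasp_force: 0.0
```

```bash
python3 -c "
from station import bot
print(bot.job_done())"
```

```text
the job is handed in; nothing more can be done
None
```

Job handed in at 22 s on the robot's clock: the lid stands open against its stop, both lemons are fully inside the caddy, and the arm went nowhere near the garlic, onion, timer, mug or pink look-alikes.

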